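# Raise the light shield and key in the scan

## Robot

A 7-joint arm with a two-finger parallel gripper is mounted at the origin on the work surface. World frame = base frame: x ahead of the robot, y to its left, z up, the work surface at z = 0. Lengths are in m, angles in rad, forces in N, time in s.
With the tool pointing down it reaches from about 0.4 to 0.875 m from the base axis. Payload 19.3 kg.
Tool frame: the origin (TCP) lies on the centre line of the jaws, within the pads' length; the fingertips stand 14 mm ahead of it and the grasp point (between the pads) lies 5 mm behind it; z points along the fingers, y is the line along which they close (so a half turn about z gives the same grasp; the last joint's range is limited). The gripper opens to 85 mm and grips with 20 to 120 N. Pads are 22 mm wide; open, the fingers measure 114 mm over their backs; the gripper's body (76 mm by 85 mm) begins 54 mm behind the grasp point. The pads swing forward as they close: fully open they stand 13 mm farther back than shut.
Start: joints at [-1.287, 0.521, -0.036, 1.599, 0.021, 1.021, -0.113], TCP at [0.217, 0.586, 0.245] pointing down, gripper open.
Joint ranges: [-2.91, 2.91], [-0.3, 2.13], [-1.5, 1.42], [0.17, 2.43], [-1.26, 4.41], [0.16, 1.93], [-2.52, 2.52]. Speed limits (rad/s): [1.89, 1.89, 2.39, 2.39, 3.01, 3.01, 3.01].

## Interface

Orientations are given as [roll, pitch, yaw] about the fixed x, y, z axes, in that order (R = Rz(yaw) Ry(pitch) Rx(roll)).
In Python, from workcell import bot, grab_frame, regions_of gives the robot as it stands. The module is installed in compiled form; this text tells all that it offers.
- The arm moves only by the tool play_rows, never from a script. Its argument "plan" is a list of rows, each a list of 3 entries, a list of its own where there are three numbers: the shift along the tool's x, y, z in units of 2.5 cm (1.0 is 2.5 cm), then the turn, a rotation vector about the tool's x, y, z in units of 0.15 rad (1.0 is 0.15 rad), then the closure, from -1 (fully open) to 1 (shut). In form: [[[tx, ty, tz], [rx, ry, rz], jaw], ...]. A call has 1 to 20 rows; each row shifts and turns the commanded pose from where the row before left it, along the tool's axes as they then stand; what a row does not reach is not made up. A row lasts 1/8 s, in which the tool goes at most 62.5 mm and 10.7 degrees, less where a joint would pass 70% of its speed; a pose out of reach is approached as far as the arm can. A call with a number of a shift or a turn outside -1 to 1 is refused whole. A call with a gripper value outside its range is refused whole. The fingers move at their own pace and stop on an object; "newtons" is the grip in N (left out, the last holds). Time passes only in rows, so rows that do not move let the fingers close. It gives the time, the measured TCP pose, the force, the opening and the grip force at its end, in the units of the state.
- bot.observe(): the state, without advancing time (a new reading comes with each control period).
- grab_frame(name): name is "scene" or "side" or "wrist"; returns a dict with "pixels" (400x640x3 uint8, red, green, blue), "depth" (400x640 float32, m along the optical axis (not along the pixel's ray), 0 where there is no reading), "camera_matrix" (3x3 intrinsics, pixels), "R" (3x3) and "t" (3): a world point X has camera coordinates R X + t. Camera axes: x right, y down, z forward; pixel columns grow to the right and rows downward; lengths in m; the calibration is good to about 2 mm. A picture is of the moment at which its call begins.
- bot.job_done(): hands the job in; it is judged then, once.
Trained networks look in the newest picture that a camera, given by its name, has taken for a name from the list of things; names that differ only in an ending like _2 or _b are one class to them, and where a whole thing is asked for, a point or a joint stands for the part that bears it (a point fixed in the world has none). Each returns a list of dicts, best first, with "p" (0 to 1); they miss things now and then, are a little off and sometimes report something else, mostly with a low value. They report only what shows in the picture. A call takes as long as a camera call. They do not tell look-alikes from the thing itself.
- regions_of(thing, camera): "mask" (400x640 bool, what is visible of it) and "box" ([left, top, right, bottom] in pixels, round what is visible of it).
The state is a dict: "clock": time; "qpos": joint angles; "qd": joint speeds; "joint_efforts": joint torques, N m; "position": TCP position; "tool_rot": TCP orientation; "force": force on the tool from outside, world axes, zero at the start; "moment": the same for the moment, N m; "grip_width": finger opening in m; "finger_force": force on a finger pad.
Only numpy, scipy, OpenCV 4.12 (cv2) and the standard library are available. Lean on these libraries where they do the work, as an engineer would, in place of code of your own. Each camera call takes 0.05 s, during which the arm holds its last target. There are 200 camera calls.

## Task

Get the dish ready for scanning: fold the three hinged black panels up until all stand fully upright around it. Then, on the console, press the yellow key, then the blue key, then the green key, one at a time, each fully down and released; no key may be pressed before all the panels are up. Do not press the red key, and leave the dish and the other things on the bench where they are.

Things in the scene. Friction and masses are not known exactly. Their poses are not given: they have to be found in the camera images.
- stage: White stage 130 x 130 mm, 30 mm high, fixed, left or right of the console. Origin: centre of its underside; x away from the robot (turned up to 0.2 rad), y left, z up. A fixed black wall, 80 mm high, stands on its near (-x) edge. Black panels with orange free edges, leaning outward, are hinged along its left, right and far top edges: each hinge line 65 mm from its centre, 30 mm above the bench.
- console: Grey and white console 250 mm wide, fixed, facing the robot (x away from it, turned up to 0.2 rad; y left). Origin: on the bench, 10 mm behind its front edge. Its face slopes up 35 degrees from 25 mm high in front to 95 mm at 90 mm behind the origin, where a display housing 178 mm high begins; a shade at its top juts 24 mm forward, nearly over the keys: press them with a tilted tool.
- panel_left (a joint): Angle of the left (+y) panel: 0 level outward, 1.57 upright, against a stop; starts at 0.6 to 0.95. Stiff hinge (0.06 N m friction): it stays where left; 2 to 4 N pushed inward against its outer side raises it. Panel: 120 mm along the hinge, 80 mm from hinge to free edge, 4 mm thick (all on its inner side: the outer face passes through the hinge line).
- panel_left_edge (a point): Middle of the free edge of the left (+y) panel, on its outer (under) face, 80 mm from the hinge.
- panel_right (a joint): Angle of the right (-y) panel: 0 level outward, 1.57 upright, against a stop; starts at 0.6 to 0.95. Stiff hinge (0.06 N m friction): it stays where left; 2 to 4 N pushed inward against its outer side raises it. Panel: 120 mm along the hinge, 80 mm from hinge to free edge, 4 mm thick (all on its inner side: the outer face passes through the hinge line).
- panel_right_edge (a point): Middle of the free edge of the right (-y) panel, on its outer (under) face, 80 mm from the hinge.
- panel_far (a joint): Angle of the far (+x) panel: 0 level outward, 1.57 upright, against a stop; starts at 0.6 to 0.95. Stiff hinge (0.06 N m friction): it stays where left; 2 to 4 N pushed inward against its outer side raises it. Panel: 120 mm along the hinge, 80 mm from hinge to free edge, 4 mm thick (all on its inner side: the outer face passes through the hinge line).
- panel_far_edge (a point): Middle of the free edge of the far (+x) panel, on its outer (under) face, 80 mm from the hinge.
- key_yellow (a joint): Travel of the yellow key: 0 released, 0.007 m fully down. It is sprung: moves from 1.5 N, fully down at 5 N, returns by itself.
- key_yellow_top (a point): Centre of the top face of the yellow key, a yellow disc of 36 mm diameter standing 11 mm out of a round black collar of 52 mm. Its z axis points out of the key (35 degrees from vertical, towards the robot), y left along the row; pressed along -z. Four keys stand 54 mm apart in one row, colours in any order.
- key_blue (a joint): Travel of the blue key: 0 released, 0.007 m fully down. It is sprung: moves from 1.5 N, fully down at 5 N, returns by itself.
- key_blue_top (a point): Centre of the top face of the blue key, a blue disc of 36 mm diameter standing 11 mm out of a round black collar of 52 mm. Its z axis points out of the key (35 degrees from vertical, towards the robot), y left along the row; pressed along -z. Four keys stand 54 mm apart in one row, colours in any order.
- key_green (a joint): Travel of the green key: 0 released, 0.007 m fully down. It is sprung: moves from 1.5 N, fully down at 5 N, returns by itself.
- key_green_top (a point): Centre of the top face of the green key, a green disc of 36 mm diameter standing 11 mm out of a round black collar of 52 mm. Its z axis points out of the key (35 degrees from vertical, towards the robot), y left along the row; pressed along -z. Four keys stand 54 mm apart in one row, colours in any order.
- key_red (a joint): Travel of the red key: 0 released, 0.007 m fully down. It is sprung: moves from 1.5 N, fully down at 5 N, returns by itself.
- key_red_top (a point): Centre of the top face of the red key, a red disc of 36 mm diameter standing 11 mm out of a round black collar of 52 mm. Its z axis points out of the key (35 degrees from vertical, towards the robot), y left along the row; pressed along -z. Four keys stand 54 mm apart in one row, colours in any order.
- dish: Flat round glass dish with a green filling, 76 mm across and 13 mm high, loose on the middle of the stage. Origin: centre of its underside. To be left in place.
- tip_box: Green box with a yellow lid, 122 x 82 mm, 62 mm high, loose on the bench. Origin: centre of its underside. Bystander, to be left in place.
- mouse: Black computer mouse, 105 x 62 mm, 32 mm high, loose on the bench. Origin: centre of its underside. Bystander, to be left in place.
- tube_rack: Blue rack of capped tubes, 75 x 130 mm, 83 mm high, loose on the bench. Origin: centre of its underside. Bystander, to be left in place.
- jar: Amber jar with a white cap, 64 mm across, 110 mm high, loose on the bench. Origin: centre of its underside. Bystander, to be left in place.
- timer: White bench timer with three grey dots, 70 x 90 mm, 26 mm high, loose on the bench. Origin: centre of its underside. Bystander, to be left in place.
Mind the look-alikes: they are no part of the job. Of the things that look like the dish, the smallest one is meant.

How it is judged:
On the way, in this order (a step that is already met when the one before it is completed fails the run):
1. all three panels stand upright (value of joint each of panel_left, panel_right, panel_far above 1.4 rad), for 0.2 s.
2. the yellow key is pressed down, alone (value of joint key_yellow above 0.005 m and value of joint each of key_blue, key_green, key_red below 0.003 m), for 0.05 s.
3. the blue key is pressed down, alone (value of joint key_blue above 0.005 m and value of joint each of key_yellow, key_green, key_red below 0.003 m), for 0.05 s.
4. the green key is pressed down, alone (value of joint key_green above 0.005 m and value of joint each of key_yellow, key_blue, key_red below 0.003 m), for 0.05 s.
At the end, for the whole second after the job is handed in: All three panels are raised to more than 1.40 rad (within 10 degrees of upright), all four keys are released (less than 2 mm down), the dish is at rest within 15 mm and the other loose things within 30 mm of where they started (all of step 1 and value of joint each of key_yellow, key_blue, key_green, key_red below 0.002 m and distance of each of tip_box, mouse, tube_rack, jar, timer from where it was at the start of the episode below 0.03 m and distance of dish from where it was at the start of the episode below 0.015 m and linear speed of dish below 0.02 m/s); the robot touches nothing.
It fails at once if the red key is pressed more than 3 mm (value of joint key_red above 0.003 m).
It fails at once if a key is pressed more than 3 mm while a panel is not upright (below 1.40 rad) (value of joint any of key_yellow, key_blue, key_green, key_red above 0.003 m and not (value of joint each of panel_left, panel_right, panel_far above 1.4 rad)).
It fails at once if two keys are down (more than 3 mm) at once (value of joint each of key_yellow, key_blue above 0.003 m or value of joint each of key_yellow, key_green above 0.003 m or value of joint each of key_yellow, key_red above 0.003 m or value of joint each of key_blue, key_green above 0.003 m or value of joint each of key_blue, key_red above 0.003 m or value of joint each of key_green, key_red above 0.003 m).
It fails at once if the dish is moved more than 15 mm, or another loose thing more than 30 mm (not (distance of each of tip_box, mouse, tube_rack, jar, timer from where it was at the start of the episode below 0.03 m and distance of dish from where it was at the start of the episode below 0.015 m)).
It also fails if it takes over 72 s, if anything falls off the work surface, if the arm or the gripper's body presses on something with over 40 N, if the wrist force passes 120 N, or if a joint passes its speed limit or range.

## Working session

There is one attempt and no reset: what is moved stays moved. The work goes in short steps, Python scripts to look and compute and a tool call to move; the robot and the scene stay as the last step left them, time stands still between calls to the robot, and variables do not carry over. Pictures are saved under pics/ and viewed, at most 10 in all, crops included, and the job is handed in when it is done.

Besides the shell and the picture viewer there is one more tool, called after "Request:" in YAML: its name, and indented under it one key for each argument. play_rows: Moves the arm, as the interface text tells. Its arguments: {"type":"object","properties":{"plan":{"type":"array"},"newtons":{"type":"number"}},"required":["plan"]}

```bash
mkdir -p pics; cat > h.py <<'E'
import numpy as np, cv2
from workcell import bot, grab_frame, regions_of
def pts(f,mask=None):
    d=f['depth'];K=f['camera_matrix'];v,u=np.nonzero((d>0)&(mask if mask is not None else True))
    z=d[v,u];c=np.stack([(u-K[0,2])/K[0,0]*z,(v-K[1,2])/K[1,1]*z,z],1)
    return (c-f['t'])@f['R'],u,v
def proj(f,X):
    c=np.atleast_2d(X)@f['R'].T+f['t'];p=c@f['camera_matrix'].T;return p[:,:2]/p[:,2:]
def save(f,n): cv2.imwrite('pics/'+n+'.png',f['pixels'][:,:,::-1])
E
python3 - <<'E'
from h import *
o=bot.observe();print({k:np.round(v,3) for k,v in o.items()})
for c in ['scene','side']:
    f=grab_frame(c);save(f,c+'0');np.savez(c+'0.npz',**f);print(c,'cam at',-f['R'].T@f['t'])
    for t in ['stage','console','panel_left','panel_right','panel_far','key_yellow','key_blue','key_green','key_red','dish','tip_box','mouse','tube_rack','jar','timer']:
        for r in regions_of(t,c)[:3]:
            P,_,_=pts(f,r['mask'])
            print(t,round(r['p'],2),r['box'],np.round(np.median(P,0),3) if len(P) else '', np.round(P.min(0),2) if len(P) else '',np.round(P.max(0),2) if len(P) else '')
E
```

```text
{'clock': np.float64(0.0), 'qpos': array([-1.287,  0.522, -0.036,  1.6  ,  0.021,  1.021, -0.113]), 'qd': array([ 0.002, -0.002, -0.   , -0.   ,  0.001, -0.001, -0.   ]), 'joint_efforts': array([ 0.0000e+00, -9.2711e+01,  1.9800e+00, -3.6991e+01,  1.8000e-02,
        8.0000e-03,  0.0000e+00]), 'position': array([0.216, 0.586, 0.245]), 'tool_rot': array([-3.14 ,  0.   ,  2.788]), 'force': array([-0.33 ,  0.3  ,  0.073]), 'moment': array([-0.061, -0.016, -0.03 ]), 'finger_force': np.float64(0.0), 'grip_width': np.float64(0.085)}
scene cam at [1.3337468  0.44864722 1.39432587]
stage 0.55 [244.6, 145.4, 320.2, 202.4] [ 0.477 -0.224  0.047] [ 0.33 -0.39 -0.01] [ 0.6  -0.08  0.12]
console 0.55 [334.1, 193.1, 423.5, 272.6] [0.613 0.204 0.163] [ 0.45  0.07 -0.  ] [0.62 0.32 0.19]
panel_left 0.6 [297.3, 162.4, 320.1, 198.0] [ 0.473 -0.116  0.067] [ 0.41 -0.16  0.03] [ 0.53 -0.08  0.1 ]
panel_right 0.59 [245.9, 151.5, 276.4, 186.5] [ 0.504 -0.292  0.062] [ 0.39 -0.35 -0.01] [ 0.56 -0.25  0.1 ]
panel_far 0.57 [259.5, 185.9, 294.9, 198.2] [ 0.585 -0.184  0.092] [ 0.55 -0.25  0.03] [ 0.6  -0.12  
[... 2287 characters left out ...]
0.15  0.11]
dish 0.75 [383.1, 223.4, 418.5, 249.2] [ 0.297 -0.142  0.018] [ 0.25 -0.2  -0.  ] [ 0.36 -0.1   0.02]
dish 0.65 [415.5, 200.1, 434.3, 220.9] [ 0.337 -0.294  0.017] [ 0.09 -0.36 -0.  ] [0.39 0.06 0.34]
tip_box 0.77 [279.5, 167.5, 320.2, 206.1] [ 0.661 -0.068  0.06 ] [ 0.53 -0.17 -0.  ] [0.78 0.09 0.18]
mouse 0.82 [330.3, 239.5, 360.8, 267.4] [0.354 0.052 0.029] [ 0.31 -0.01 -0.  ] [0.43 0.09 0.04]
mouse 0.62 [269.1, 222.3, 280.2, 233.9] [0.511 0.172 0.093] [0.49 0.15 0.08] [0.53 0.19 0.1 ]
jar 0.43 [420.1, 160.3, 432.2, 176.0] [ 0.485 -0.492  0.027] [ 0.06 -0.53 -0.  ] [0.54 0.15 0.48]
timer 0.84 [146.8, 314.5, 193.0, 335.4] [0.453 0.525 0.022] [ 0.23  0.49 -0.  ] [0.52 0.63 0.26]
```

```bash
python3 - <<'E'
import cv2
a=cv2.imread('pics/side0.png')[140:350,130:450];cv2.imwrite('pics/sidec.png',cv2.resize(a,(800,525),interpolation=2))
a=cv2.imread('pics/scene0.png')[100:320,180:520];cv2.imwrite('pics/scenec.png',cv2.resize(a,(800,518),interpolation=2))
E
```

```text
(no output)
```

View pics/sidec.png

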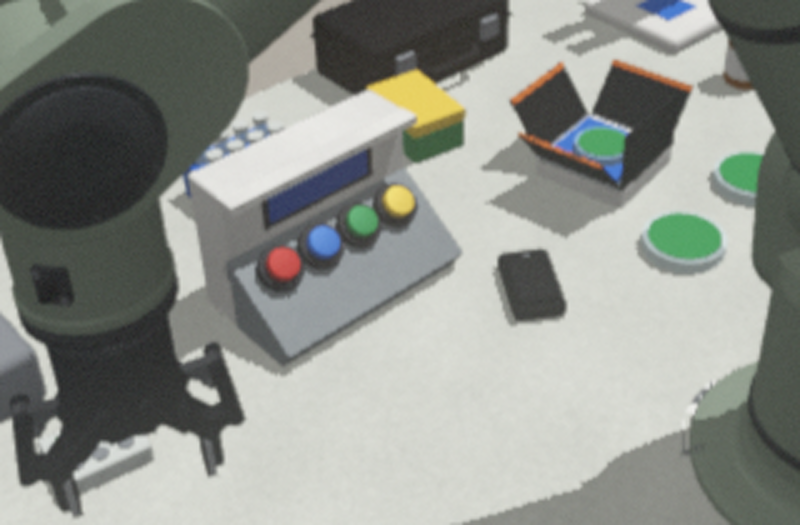

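View pics/scenec.png

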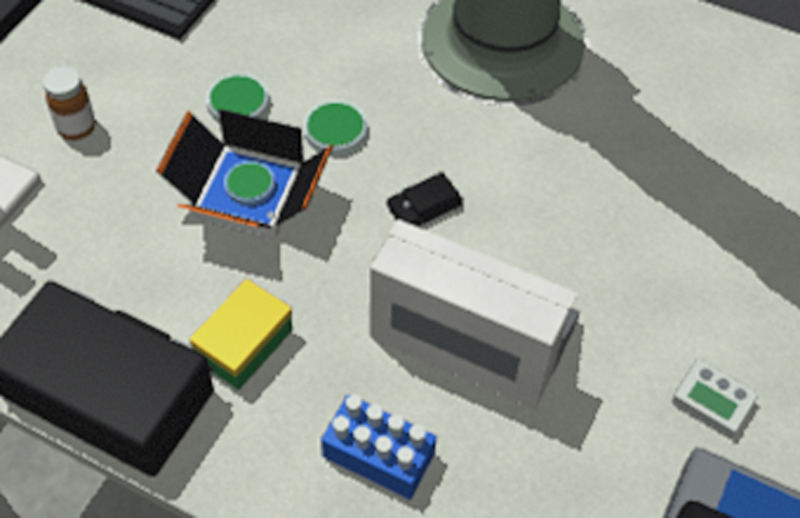

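The pictures show the stage at side crop (600,140), with black panels and orange edges. The dish candidates are (600,142) on the stage, (683,237) and (745,172) on the bench. I choose the small one on the stage. The key row, left to right, is red (285,265), blue (323,243), green (362,222), yellow (398,202).

```bash
python3 - <<'E'
from h import *
from scipy.optimize import least_squares
F={c:dict(np.load(c+'0.npz')) for c in ['scene','side']}
hsvs={c:cv2.cvtColor(F[c]['pixels'],cv2.COLOR_RGB2HSV) for c in F}
# keys, side view
f=F['side'];h=hsvs['side']
keys={'red':(245,246),'blue':(259,238),'green':(275,229),'yellow':(289,221)}
C={}
for k,(u,v) in keys.items():
    hv=h[v,u].astype(int);d=np.abs(((h[:,:,0].astype(int)-hv[0]+90)%180)-90)
    m=(d<10)&(h[:,:,1]>110)&(h[:,:,2]>60);w=np.zeros_like(m);w[v-11:v+12,u-11:u+12]=1;m&=w
    P,_,_=pts(f,m);C[k]=np.median(P,0);print(k,m.sum(),np.round(C[k],4),np.round(P.mean(0),4))
d=C['yellow']-C['red'];print('row',np.round(d,3),np.linalg.norm(d),'yaw',np.arctan2(d[0],-d[1]))
# stage fit on orange edges
O=[]
for c in F:
    h=hsvs[c];m=(h[:,:,0]>4)&(h[:,:,0]<18)&(h[:,:,1]>140)&(h[:,:,2]>120)
    P,u,v=pts(F[c],m)
    s=(abs(P[:,0]-.48)<.16)&(abs(P[:,1]+.2)<.19)&(P[:,2]>.05)&(P[:,2]<.13);print(c,s.sum());O.append(P[s])
O=np.vstack(O)
def res(p,full=False):
    x,y,w,aL,aR,aF=p
    c,s=np.cos(w),np.sin(w);q=(O[:,:2]-[x,y])@np.array([[c,-s],[s,c]]);z=O[:,2]
    out=[]
    for a,o,al in((aL,q[:,1],q[:,0]),(aR,-q[:,1],q[:,0]),(aF,q[:,0],q[:,1])):
        out.append(np.sqrt((o-.065-.079*np.cos(a)+.002*np.sin(a))**2+(z-.03-.079*np.sin(a)-.002*np.cos(a))**2+np.maximum(abs(al)-.06,0)**2))
    D=np.array(out);return D if full else D.min(0)
best=None
for w in(-.15,0,.15):
    r=least_squares(res,[.477,-.2,w,.8,.8,.8],loss='soft_l1',f_scale=.004)
    if best is None or r.cost<best.cost:best=r
print(np.round(best.x,3),'med res',np.median(res(best.x)),np.bincount(res(best.x,True).argmin(0)))
# blue mat and dish check
for c in F:
    h=hsvs[c];P,u,v=pts(F[c],(h[:,:,0]>100)&(h[:,:,0]<125)&(h[:,:,1]>130))
    s=(abs(P[:,0]-.48)<.12)&(abs(P[:,1]+.2)<.12);print('mat',c,s.sum(),np.round(np.median(P[s],0),3),np.round(P[s].min(0),3),np.round(P[s].max(0),3))
    P,u,v=pts(F[c]);s=(abs(P[:,0]-.85)<.3)&(P[:,1]<-.1)&(P[:,1]>-.6)&(P[:,2]>.03)&(P[:,0]>.63)
    if s.any():print('far stuff',c,np.round(P[s].min(0),3),np.round(P[s].max(0),3))
E
```

```text
red 143 [0.5093 0.2775 0.0933] [0.5096 0.2766 0.0932]
blue 134 [0.5101 0.2234 0.0933] [0.5103 0.2229 0.0933]
green 34 [0.505  0.1673 0.0918] [0.5051 0.1665 0.0915]
yellow 120 [0.5109 0.1166 0.0936] [0.5115 0.1162 0.0932]
row [ 0.002 -0.161  0.   ] 0.16095627758026396 yaw 0.009694846916492035
scene 138
side 108
[ 0.475 -0.201  0.179  0.939  0.843  0.9  ] med res 0.004523832298580281 [57 93 96]
mat scene 415 [ 0.506 -0.201  0.029] [ 0.424 -0.315  0.021] [ 0.551 -0.142  0.082]
far stuff scene [ 0.63 -0.6   0.03] [ 0.942 -0.1    0.354]
mat side 78 [ 0.525 -0.183  0.031] [ 0.4   -0.247  0.026] [ 0.544 -0.112  0.083]
far stuff side [ 0.638 -0.6    0.03 ] [ 0.931 -0.1    0.202]
```

Request:
play_rows:
  plan:
    - [[0, 0, -0.4], [0, 0, 0.9], 1]
    - [[0, 0, -0.4], [0, 0, 0.9], 1]
    - [[0, 0, -0.4], [0, 0, 0.9], 1]
    - [[0, 0, -0.4], [0, 0, 0.9], 1]
    - [[0, 0, -0.4], [0, 0, 0.9], 1]
    - [[0, 0, -0.4], [0, 0, 0.9], 1]
    - [[0, 0, -0.4], [0, 0, 0.9], 1]
    - [[0, 0, -0.4], [0, 0, 0.9], 1]
    - [[0, 0, -0.4], [0, 0, 0.9], 1]
    - [[-0.8, 1, 0], [0, 0, 0], 1]
    - [[-0.8, 1, 0], [0, 0, 0], 1]
    - [[-0.8, 1, 0], [0, 0, 0], 1]
    - [[-0.8, 1, 0], [0, 0, 0], 1]
    - [[-0.8, 1, 0], [0, 0, 0], 1]
    - [[-0.8, 1, 0], [0, 0, 0], 1]
    - [[-0.8, 1, 0], [0, 0, 0], 1]
    - [[-0.8, 1, 0], [0, 0, 0], 1]

```text
clock: 3.72
position: [0.4176, 0.426, 0.3354]
tool_rot: [3.142, -0.0, 1.573]
force: [-0.1, 0.4, 0.1]
grip_width: -0.0001
finger_force: 0.0
```

Request:
play_rows:
  plan:
    - [[-1, 0, 0], [0, 0, 0], 1]
    - [[-1, 0, 0], [0, 0, 0], 1]
    - [[-1, 0, 0], [0, 0, 0], 1]
    - [[-1, 0, 0], [0, 0, 0], 1]
    - [[-1, 0, 0], [0, 0, 0], 1]
    - [[-1, 0, 0], [0, 0, 0], 1]
    - [[-1, 0, 0], [0, 0, 0], 1]
    - [[-1, 0, 0], [0, 0, 0], 1]
    - [[-1, 0, 0], [0, 0, 0], 1]
    - [[-1, 0, 0], [0, 0, 0], 1]
    - [[-1, 0, 0], [0, 0, 0], 1]
    - [[-1, 0, 0], [0, 0, 0], 1]
    - [[-1, 0, 0], [0, 0, 0], 1]
    - [[-1, 0, 0], [0, 0, 0], 1]
    - [[-1, 0, 0], [0, 0, 0], 1]
    - [[-1, 0, 0], [0, 0, 0], 1]
    - [[-1, 0, 0], [0, 0, 0], 1]
    - [[-1, 0, 0], [0, 0, 0], 1]
    - [[-1, 0, 0], [0, 0, 0], 1]
    - [[-1, 0, 0], [0, 0, 0], 1]

```text
clock: 6.22
position: [0.4173, -0.0748, 0.3354]
tool_rot: [3.141, -0.0, 1.573]
force: [-0.7, -0.1, -0.4]
grip_width: 0.0001
finger_force: 0.0
```

```bash
python3 - <<'E'
from h import *
o=bot.observe();print({k:np.round(o[k],3) for k in('clock','position','tool_rot','qpos','grip_width')})
f=grab_frame('wrist');save(f,'w1');np.savez('w1.npz',**f);print('cam',-f['R'].T@f['t'],f['R'][2])
f=grab_frame('side');np.savez('s1.npz',**f)
E
```

```text
{'clock': np.float64(6.225), 'position': array([ 0.417, -0.075,  0.335]), 'tool_rot': array([ 3.141, -0.   ,  1.573]), 'qpos': array([-0.555,  0.095,  0.65 ,  1.993, -0.065,  1.074,  0.125]), 'grip_width': np.float64(0.0)}
cam [ 0.41654951 -0.00705996  0.46470756] [-5.99360411e-05 -2.69693888e-01 -9.62946106e-01]
```

View pics/w1.png

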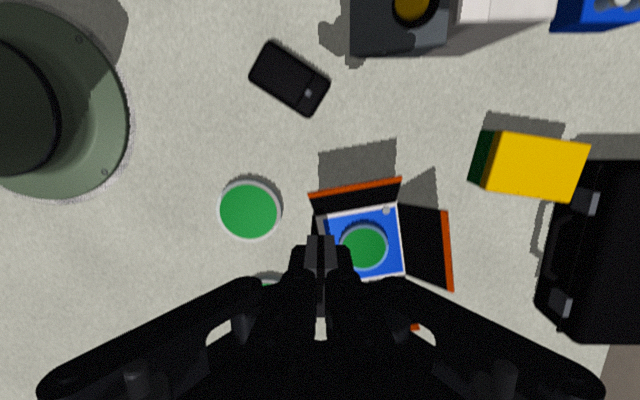

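The wrist view shows the dish (363,245), the left panel edge (355,188), the far panel edge (448,250), and the right panel behind the fingers. The yaw looks slightly positive, which agrees with the fit. I refine next.

```bash
python3 - <<'E'
from h import *
from scipy.optimize import least_squares
O=[];M=[]
for n in['scene0','side0','w1']:
    f=dict(np.load(n+'.npz'));h=cv2.cvtColor(f['pixels'],cv2.COLOR_RGB2HSV)
    m=(h[:,:,0]>4)&(h[:,:,0]<18)&(h[:,:,1]>140)&(h[:,:,2]>100)
    P,u,v=pts(f,m);s=(abs(P[:,0]-.48)<.16)&(abs(P[:,1]+.2)<.19)&(P[:,2]>.06)&(P[:,2]<.12);O.append(P[s][::max(1,s.sum()//120)]);print(n,s.sum())
    if n=='w1':
        b=(h[:,:,0]>100)&(h[:,:,0]<125)&(h[:,:,1]>130);P,u,v=pts(f,b);s=(abs(P[:,0]-.48)<.1)&(abs(P[:,1]+.2)<.1);print('mat',np.round(np.median(P[s],0),3))
        g=(h[:,:,0]>45)&(h[:,:,0]<85)&(h[:,:,1]>110);P,u,v=pts(f,g);s=(abs(P[:,0]-.48)<.06)&(abs(P[:,1]+.2)<.06)&(P[:,2]>.03);print('dish mid',np.round(P[s].mean(0),3),np.round(np.ptp(P[s],0),3))
O=np.vstack(O)
def res(p,full=False):
    x,y,w,aL,aR,aF=p
    c,s=np.cos(w),np.sin(w);q=(O[:,:2]-[x,y])@np.array([[c,-s],[s,c]]);z=O[:,2]
    D=np.array([np.sqrt((o-.065-.079*np.cos(a)+.002*np.sin(a))**2+(z-.03-.079*np.sin(a)-.002*np.cos(a))**2+np.maximum(abs(al)-.06,0)**2) for a,o,al in((aL,q[:,1],q[:,0]),(aR,-q[:,1],q[:,0]),(aF,q[:,0],q[:,1]))])
    return D if full else D.min(0)
r=least_squares(res,[.475,-.2,.16,.85,.85,.85],loss='soft_l1',f_scale=.002)
print(np.round(r.x,3),np.median(res(r.x)));x,y,w,*a=r.x
R=np.array([[np.cos(w),-np.sin(w)],[np.sin(w),np.cos(w)]])
for n,d,t in zip('LRF',([0,1],[0,-1],[1,0]),a):
    e=.065+.08*np.cos(t);print(n,'edge',np.round(R@(np.array(d)*e)+[x,y],3),round(.03+.08*np.sin(t),3),'hinge',np.round(R@(np.array(d)*.065)+[x,y],3))
E
```

```text
scene0 158
side0 107
w1 1162
mat [ 0.51  -0.176  0.031]
dish mid [ 0.485 -0.201  0.044] [0.089 0.096 0.013]
[ 0.476 -0.204  0.187  0.917  0.872  0.922] 0.004348573050886762
L edge [ 0.455 -0.092] 0.094 hinge [ 0.464 -0.14 ]
R edge [ 0.498 -0.319] 0.091 hinge [ 0.488 -0.268]
F edge [ 0.587 -0.183] 0.094 hinge [ 0.54  -0.192]
```

Request:
play_rows:
  plan:
    - [[0, 0, 0], [0, 0, -0.65], 1]
    - [[0, 0, 0], [0, 0, -0.6], 1]
    - [[0.1, 0.7, 0], [0, 0, 0], 1]
    - [[0, 0.7, 0.8], [0, 0, 0], 1]
    - [[0, 0, 1], [0, 0, 0], 1]
    - [[0, 0, 1], [0, 0, 0], 1]
    - [[0, 0, 1], [0, 0, 0], 1]
    - [[0, 0, 1], [0, 0, 0], 1]
    - [[0, 0, 1], [0, 0, 0], 1]
    - [[0, 0, 1], [0, 0, 0], 1]
    - [[0, 0, 1], [0, 0, 0], 1]
    - [[0, 0, 1], [0, 0, 0], 1]
    - [[0, 0, 1], [0, 0, 0], 1]
    - [[0, 0, 0], [0, 0, 0], 1]

```text
clock: 8.07
position: [0.4514, -0.0642, 0.0889]
tool_rot: [-3.139, -0.0, 1.759]
force: [-0.2, -0.7, 0.8]
grip_width: -0.0001
finger_force: 0.0
```

Request:
play_rows:
  plan:
    - [[-0.5, 0, 0], [0, 0, 0], 1]
    - [[-0.5, 0, 0], [0, 0, 0], 1]
    - [[-0.4, 0, 0], [0, 0, 0], 1]
    - [[-0.4, 0, 0], [0, 0, 0], 1]
    - [[-0.4, 0, 0], [0, 0, 0], 1]
    - [[0, 0, 0], [0, 0, 0], 1]

```text
clock: 8.82
position: [0.4622, -0.1193, 0.0903]
tool_rot: [3.141, 0.0, 1.759]
force: [-0.3, 0.1, 0.2]
grip_width: -0.0002
finger_force: 0.0
```

Request:
play_rows:
  plan:
    - [[-0.2, 0, 0], [0, 0, 0], 1]
    - [[-0.2, 0, 0], [0, 0, 0], 1]
    - [[0, 0, 0], [0, 0, 0], 1]

```text
clock: 9.2
position: [0.464, -0.1285, 0.0903]
tool_rot: [3.142, 0.0, 1.76]
force: [0.7, 0.2, 0.4]
grip_width: 0.0002
finger_force: 0.0
```

```bash
python3 - <<'E'
from h import *
f=grab_frame('wrist');save(f,'w2');f2=grab_frame('side');np.savez('s2.npz',**f2);np.savez('w2.npz',**f)
a=cv2.resize(f2['pixels'][150:235,315:425,::-1],(620,480),interpolation=2)
b=f['pixels'][:,:,::-1][:,150:470]
cv2.imwrite('pics/c2.png',np.hstack([cv2.resize(b,(384,480)),a[:,:400]]))
E
```

```text
(no output)
```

View pics/c2.png

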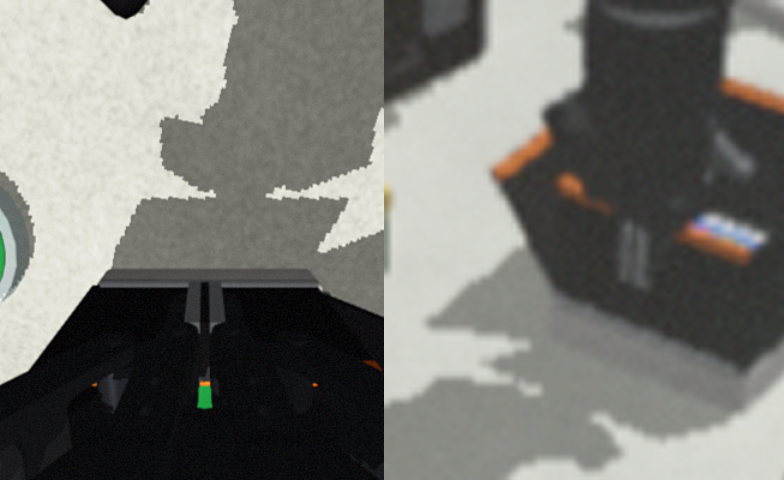

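The panel is almost upright, with its edge at (570,185) of the crop right against the fingers. I push until I feel the stop.

Request:
play_rows:
  plan:
    - [[-0.12, 0, 0], [0, 0, 0], 1]
    - [[-0.1, 0, 0], [0, 0, 0], 1]
    - [[0, 0, 0], [0, 0, 0], 1]

```text
clock: 9.68
position: [0.4643, -0.1299, 0.0902]
tool_rot: [-3.14, -0.006, 1.763]
force: [-4.8, 25.9, 14.9]
grip_width: -0.0004
finger_force: 13.3
```

Request:
play_rows:
  plan:
    - [[0.6, 0, 0], [0, 0, 0], 1]
    - [[1, 0, 0], [0, 0, 0], 1]
    - [[1, 0.5, 0], [0, 0, 0], 1]
    - [[0, 1, 0], [0, 0, 0], 1]
    - [[0, 1, 0], [0, 0, 0], 1]
    - [[0, 1, 0], [0, 0, 0], 1]
    - [[0, 1, 0], [0, 0, 0], 1]
    - [[0, 1, 0], [0, 0, 0], 1]
    - [[0, 0.2, 0], [0, 0, 0], 1]
    - [[-1, 0, 0], [0, 0, 0], 1]
    - [[-1, 0, 0], [0, 0, 0], 1]
    - [[-1, 0, 0], [0, 0, 0], 1]
    - [[-1, 0, 0], [0, 0, 0], 1]
    - [[-1, 0, 0], [0, 0, 0], 1]
    - [[-0.6, 0, 0], [0, 0, 0], 1]
    - [[0, 0, 0], [0, 0, 0], 1]

```text
clock: 11.68
position: [0.6187, -0.1811, 0.0902]
tool_rot: [-3.141, 0.0, 1.759]
force: [0.6, 0.5, -1.1]
grip_width: 0.0003
finger_force: 0.0
```

Request:
play_rows:
  plan:
    - [[0, -0.5, 0], [0, 0, 0], 1]
    - [[0, -0.5, 0], [0, 0, 0], 1]
    - [[0, -0.4, 0], [0, 0, 0], 1]
    - [[0, -0.4, 0], [0, 0, 0], 1]
    - [[0, -0.2, 0], [0, 0, 0], 1]
    - [[0, 0, 0], [0, 0, 0], 1]

```text
clock: 12.42
position: [0.5696, -0.1899, 0.0903]
tool_rot: [-3.141, -0.0, 1.76]
force: [0.1, -0.1, -0.2]
grip_width: -0.0001
finger_force: 0.0
```

Request:
play_rows:
  plan:
    - [[0, -0.25, 0], [0, 0, 0], 1]
    - [[0, -0.15, 0], [0, 0, 0], 1]
    - [[0, -0.1, 0], [0, 0, 0], 1]
    - [[0, 0, 0], [0, 0, 0], 1]

```text
clock: 12.92
position: [0.5588, -0.1918, 0.0904]
tool_rot: [3.14, 0.001, 1.761]
force: [7.6, 0.2, -4.9]
grip_width: 0.0
finger_force: 4.0
```

Request:
play_rows:
  plan:
    - [[0, -0.12, 0], [0, 0, 0], 1]
    - [[0, 0, 0], [0, 0, 0], 1]

```text
clock: 13.18
position: [0.5583, -0.1919, 0.0905]
tool_rot: [3.136, 0.002, 1.762]
force: [24.6, 2.0, -15.8]
grip_width: 0.0003
finger_force: 11.8
```

Request:
play_rows:
  plan:
    - [[0, 0.4, 0], [0, 0, 0], 1]
    - [[0, 0.6, 0], [0, 0, 0], 1]
    - [[0, 0, -1], [0, 0, 0], 1]
    - [[0, 0, -1], [0, 0, 0], 1]
    - [[0, 0, -1], [0, 0, 0], 1]
    - [[-1, -0.8, 0], [0, 0, 0], 1]
    - [[-1, -0.8, 0], [0, 0, 0], 1]
    - [[-1, -0.8, 0], [0, 0, 0], 1]
    - [[-1, -0.8, 0], [0, 0, 0], 1]
    - [[-1, -0.8, 0], [0, 0, 0], 1]
    - [[-0.7, -0.3, 0], [0, 0, 0], 1]
    - [[0, 0, 1], [0, 0, 0], 1]
    - [[0, 0, 1], [0, 0, 0], 1]
    - [[0, 0, 1], [0, 0, 0], 1]
    - [[0, 0, 0], [0, 0, 0], 1]

```text
clock: 15.05
position: [0.5005, -0.3474, 0.0888]
tool_rot: [-3.14, -0.002, 1.761]
force: [-0.4, 0.5, 0.3]
grip_width: -0.0001
finger_force: 0.0
```

Request:
play_rows:
  plan:
    - [[0.5, 0, 0], [0, 0, 0], 1]
    - [[0.5, 0, 0], [0, 0, 0], 1]
    - [[0.5, 0, 0], [0, 0, 0], 1]
    - [[0.4, 0, 0], [0, 0, 0], 1]
    - [[0.3, 0, 0], [0, 0, 0], 1]
    - [[0, 0, 0], [0, 0, 0], 1]

```text
clock: 15.8
position: [0.4902, -0.2934, 0.0903]
tool_rot: [-3.141, -0.001, 1.761]
force: [-0.3, -0.4, -0.4]
grip_width: 0.0001
finger_force: 0.0
```

Request:
play_rows:
  plan:
    - [[0.25, 0, 0], [0, 0, 0], 1]
    - [[0.15, 0, 0], [0, 0, 0], 1]
    - [[0.1, 0, 0], [0, 0, 0], 1]
    - [[0, 0, 0], [0, 0, 0], 1]

```text
clock: 16.3
position: [0.4878, -0.2817, 0.0902]
tool_rot: [-3.141, -0.0, 1.76]
force: [1.2, 0.6, -0.8]
grip_width: 0.0001
finger_force: 0.0
```

Request:
play_rows:
  plan:
    - [[0.1, 0, 0], [0, 0, 0], 1]
    - [[0, 0, 0], [0, 0, 0], 1]

```text
clock: 16.55
position: [0.4874, -0.2796, 0.0904]
tool_rot: [3.141, 0.0, 1.76]
force: [1.5, -2.9, 0.3]
grip_width: -0.0004
finger_force: 1.0
```

Request:
play_rows:
  plan:
    - [[0.1, 0, 0], [0, 0, 0], 1]
    - [[0, 0, 0], [0, 0, 0], 1]

```text
clock: 16.8
position: [0.4873, -0.2793, 0.0905]
tool_rot: [3.141, 0.004, 1.759]
force: [5.1, -15.3, -10.1]
grip_width: 0.0001
finger_force: 8.1
```

Request:
play_rows:
  plan:
    - [[-0.4, 0, 0], [0, 0, 0], 1]
    - [[-0.8, 0, 0], [0, 0, 0], 1]
    - [[0, 0, -1], [0, 0, 0], 1]
    - [[0, 0, -1], [0, 0, 0], 1]
    - [[0, 0, -1], [0, 0, 0], 1]
    - [[0, 0, -1], [0, 0, 0], 1]
    - [[0, 0, -1], [0, 0, 0], 1]
    - [[0, 0, -1], [0, 0, 0], 1]
    - [[0, 0, -1], [0, 0, 0], 1]
    - [[0, 0, -1], [0, 0, 0], 1]
    - [[0, 0, -1], [0, 0, 0], 1]
    - [[0, 0, -1], [0, 0, 0.65], 1]
    - [[1, 0, 0], [0, 0, 0.6], 1]
    - [[1, -0.4, 0], [0, 0, 0], 1]
    - [[1, -0.4, 0], [0, 0, 0], 1]
    - [[1, -0.4, 0], [0, 0, 0], 1]
    - [[1, -0.4, 0], [0, 0, 0], 1]
    - [[1, -0.4, 0], [0, 0, 0], 1]
    - [[1, -0.4, 0], [0, 0, 0], 1]
    - [[1, 0, 0], [0, 0, 0], 1]

```text
clock: 19.3
position: [0.4296, -0.1068, 0.3408]
tool_rot: [3.141, -0.0, 1.572]
force: [0.9, 0.2, -0.5]
grip_width: -0.0
finger_force: 0.0
```

```bash
python3 - <<'E'
from h import *
f=grab_frame('wrist');save(f,'w3');f2=grab_frame('side');g=grab_frame('scene')
a=cv2.resize(f2['pixels'][150:240,325:425,::-1],(400,360),interpolation=2)
c=cv2.resize(g['pixels'][130:220,230:330,::-1],(400,360),interpolation=2)
cv2.imwrite('pics/c3.png',np.hstack([a,c]))
o=bot.observe();print(np.round(o['position'],4),np.round(o['tool_rot'],3))
# panel-outer points of wrist: orange in stage frame
w=.187;R=np.array([[np.cos(w),-np.sin(w)],[np.sin(w),np.cos(w)]])
for ff in(f,f2,g):
    h=cv2.cvtColor(ff['pixels'],cv2.COLOR_RGB2HSV)
    P,u,v=pts(ff,(h[:,:,0]>4)&(h[:,:,0]<18)&(h[:,:,1]>140)&(h[:,:,2]>100))
    q=(P[:,:2]-[.476,-.204])@R;z=P[:,2]
    for n,i,s in(('L',1,1),('R',1,-1),('F',0,1)):
        m=(z>.08)&(z<.13)&(abs(q[:,i]*s-.07)<.03)&(abs(q[:,1-i])<.05)
        if m.sum()>4:print(n,m.sum(),np.round([np.median(q[m,i]),np.median(z[m])],4))
E
```

```text
[ 0.4303 -0.1065  0.3407] [ 3.141 -0.     1.574]
L 244 [0.0645 0.1098]
F 290 [0.0667 0.1104]
L 40 [0.0646 0.1091]
R 5 [-0.0616  0.1071]
F 18 [0.0639 0.1092]
L 40 [0.061 0.107]
R 31 [-0.065   0.1049]
F 41 [0.0716 0.1089]
```

View pics/c3.png

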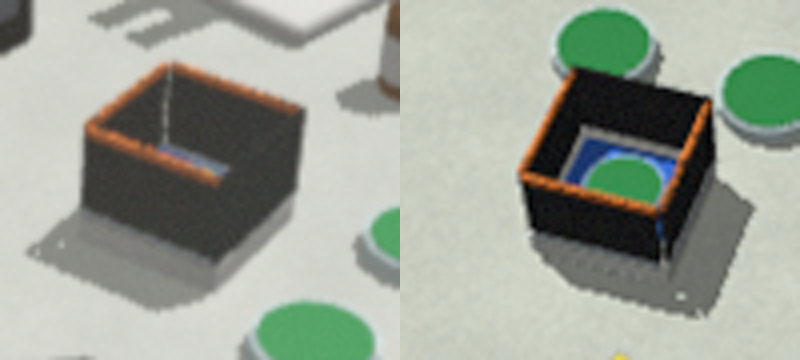

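All three panels are upright in both views and by measured edge height (about 0.11), and the dish is undisturbed. Next are the keys.

Request:
play_rows:
  plan:
    - [[1, 0, 0], [-0.81, 0, 0], 1]
    - [[1, 0, 0], [-0.82, 0, 0], 1]
    - [[1, 0, 0], [-0.82, 0, 0], 1]
    - [[1, 0, 0], [-0.81, 0, 0], 1]
    - [[1, 0, 0], [-0.81, 0, 0], 1]
    - [[1, 0, 0], [0, 0, 0], 1]
    - [[1, 0, 0], [0, 0, 0], 1]
    - [[1, 0, 0], [0, 0, 0], 1]
    - [[0.9, 0, 0], [0, 0, 0], 1]
    - [[0, -0.57, 0.82], [0, 0, 0], 1]
    - [[0, -0.57, 0.82], [0, 0, 0], 1]
    - [[0, -0.57, 0.82], [0, 0, 0], 1]
    - [[0, -0.57, 0.82], [0, 0, 0], 1]
    - [[0, -0.57, 0.82], [0, 0, 0], 1]
    - [[0, 0, 0], [0, 0, 0], 1]

```text
clock: 21.32
position: [0.4274, 0.1029, 0.2421]
tool_rot: [2.575, 0.054, 1.566]
force: [0.4, -0.5, 0.8]
grip_width: -0.0002
finger_force: 0.0
```

```bash
cat > k.py <<'E'
from h import *
from scipy.spatial.transform import Rotation as Ro
o=bot.observe();p=o['position'];T=Ro.from_euler('xyz',o['tool_rot']).as_matrix();print(np.round(p,4),np.round(o['tool_rot'],3),'tool z',np.round(T[:,2],3))
for cam in('wrist','side'):
    f=grab_frame(cam);save(f,'k_'+cam)
    h=cv2.cvtColor(f['pixels'],cv2.COLOR_RGB2HSV)
    for n,lo,hi in(('red',172,8),('blue',100,125),('green',45,85),('yellow',18,38)):
        H=h[:,:,0];m=((H>=lo)|(H<=hi)) if lo>hi else (H>=lo)&(H<=hi)
        P,u,v=pts(f,m&(h[:,:,1]>110)&(h[:,:,2]>60))
        s=(abs(P[:,0]-.51)<.03)&(P[:,1]>.07)&(P[:,1]<.32)&(P[:,2]>.07)&(P[:,2]<.115)
        if s.sum()>15:
            c=np.median(P[s],0);print(cam,n,s.sum(),np.round(c,4),'tip-frame units',np.round((T.T@(c-p)-[0,0,.014])/.025,2))
E
python3 k.py
```

```text
[0.4274 0.1029 0.2421] [2.575 0.054 1.566] tool z [ 0.536 -0.048 -0.843]
wrist blue 1470 [0.5104 0.2207 0.0941] tip-frame units [ 5.04 -0.25  5.98]
wrist green 1152 [0.5112 0.1671 0.0942] tip-frame units [ 2.9  -0.28  6.1 ]
wrist yellow 1063 [0.5123 0.1138 0.0939] tip-frame units [ 0.77 -0.3   6.23]
side red 141 [0.5083 0.2774 0.0942] tip-frame units [ 7.31 -0.27  5.82]
side blue 132 [0.5095 0.2238 0.0936] tip-frame units [ 5.17 -0.29  5.97]
side green 34 [0.5048 0.1671 0.0906] tip-frame units [ 2.91 -0.57  6.08]
side yellow 120 [0.5112 0.1166 0.0931] tip-frame units [ 0.89 -0.35  6.23]
```

Request:
play_rows:
  plan:
    - [[0.4, 0, 0.5], [-0.3, 0.32, 0], 1]
    - [[0.4, 0, 0.5], [0, 0, 0], 1]
    - [[0, 0, 1], [0, 0, 0], 1]
    - [[0, 0, 1], [0, 0, 0], 1]
    - [[0, 0, 0], [0, 0, 0], 1]

```text
clock: 22.05
position: [0.4569, 0.1098, 0.1715]
tool_rot: [2.597, 0.083, 1.585]
force: [-0.4, 0.8, 0.4]
grip_width: 0.0
finger_force: 0.0
```

```bash
python3 k.py
```

```text
[0.4569 0.1098 0.1715] [2.597 0.083 1.585] tool z [ 0.519 -0.064 -0.852]
wrist blue 2732 [0.5103 0.2208 0.094 ] tip-frame units [4.65 0.47 2.91]
wrist green 2016 [0.5109 0.1674 0.0942] tip-frame units [2.52 0.38 3.05]
wrist yellow 1767 [0.5121 0.1147 0.0937] tip-frame units [0.42 0.29 3.22]
side red 140 [0.5097 0.2772 0.0932] tip-frame units [6.9  0.56 2.78]
side blue 132 [0.5092 0.2239 0.0941] tip-frame units [4.77 0.44 2.87]
side green 52 [0.5062 0.1673 0.0905] tip-frame units [2.53 0.14 3.08]
side yellow 124 [0.5112 0.1166 0.0932] tip-frame units [0.5  0.25 3.22]
```

View pics/k_wrist.png

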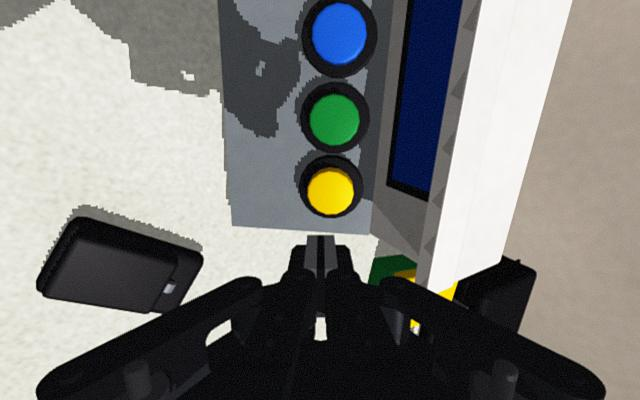

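```bash
python3 -c "
from h import *
o=bot.observe();print(np.round(o['qpos'],3),o['clock'])"
```

```text
[ 0.141  0.39  -0.882  2.419  1.576  0.666 -2.017] 22.15
```

```bash
python3 - <<'E'
from h import *
f=dict(np.load('side0.npz'));P,u,v=pts(f)
for y0 in(.12,.17,.22):
    s=(abs(P[:,1]-y0)<.012)&(P[:,0]>.4)&(P[:,0]<.66)&(P[:,2]>.01)
    q=P[s];print(y0,[ (z,np.round(q[abs(q[:,2]-z)<.006,0].min(),3)) for z in(.03,.06,.09,.12,.14,.15,.16,.17,.178) if (abs(q[:,2]-z)<.006).any()])
E
```

```text
0.12 [(0.03, np.float64(0.452)), (0.06, np.float64(0.485)), (0.09, np.float64(0.495)), (0.12, np.float64(0.549)), (0.14, np.float64(0.548)), (0.15, np.float64(0.547)), (0.17, np.float64(0.526)), (0.178, np.float64(0.526))]
0.17 [(0.03, np.float64(0.451)), (0.06, np.float64(0.49)), (0.09, np.float64(0.495)), (0.12, np.float64(0.547)), (0.14, np.float64(0.545)), (0.15, np.float64(0.545)), (0.17, np.float64(0.524)), (0.178, np.float64(0.523))]
0.22 [(0.03, np.float64(0.45)), (0.06, np.float64(0.485)), (0.09, np.float64(0.493)), (0.12, np.float64(0.545)), (0.14, np.float64(0.546)), (0.15, np.float64(0.545)), (0.17, np.float64(0.525)), (0.178, np.float64(0.525))]
```

Request:
play_rows:
  plan:
    - [[0.2, 0, 0.5], [-0.3, 0.2, 0], 1]
    - [[0.2, 0, 0.5], [-0.2, 0.2, 0], 1]
    - [[0, -0.1, 0.5], [-0.1, 0, 0], 1]
    - [[0, 0, 0], [0, 0, 0], 1]

```text
clock: 22.65
position: [0.4712, 0.1159, 0.1369]
tool_rot: [2.558, 0.069, 1.618]
force: [-0.5, -0.0, -0.1]
grip_width: -0.0003
finger_force: 0.0
```

```bash
python3 k.py;  python3 -c "
from h import *
o=bot.observe();print(np.round(o['qpos'],3),o['clock'])"
```

```text
[0.4712 0.1159 0.1369] [2.558 0.069 1.618] tool z [ 0.553 -0.032 -0.833]
wrist blue 3684 [0.51   0.2208 0.094 ] tip-frame units [4.23 0.67 1.59]
wrist green 2609 [0.5112 0.1673 0.0942] tip-frame units [2.1  0.55 1.68]
wrist yellow 2095 [0.5127 0.1166 0.0941] tip-frame units [0.07 0.44 1.78]
side red 141 [0.5086 0.2764 0.0937] tip-frame units [6.45 0.79 1.5 ]
side blue 134 [0.5098 0.2232 0.0938] tip-frame units [4.33 0.67 1.59]
side green 56 [0.5085 0.1653 0.0927] tip-frame units [2.02 0.42 1.67]
side yellow 127 [0.5114 0.1162 0.0927] tip-frame units [0.06 0.37 1.8 ]
[ 0.434  0.804 -1.363  2.431  1.758  1.146 -2.028] 22.75
```

Request:
play_rows:
  plan:
    - [[0.07, 0.25, 0.5], [0, 0, 0], 1]
    - [[0, 0, 0.5], [0, 0, 0], 1]
    - [[0, 0, 0.5], [0, 0, 0], 1]
    - [[0, 0, 0], [0, 0, 0], 1]

```text
clock: 23.25
position: [0.4981, 0.117, 0.1095]
tool_rot: [2.555, 0.07, 1.618]
force: [-0.9, 0.0, -0.4]
grip_width: 0.0002
finger_force: 0.0
```

```bash
python3 k.py;  python3 -c "
from h import *
o=bot.observe();print(np.round(o['qpos'],3),o['clock'])"
```

```text
[0.4981 0.117  0.1095] [2.555 0.07  1.618] tool z [ 0.556 -0.032 -0.831]
wrist blue 4914 [0.5102 0.2184 0.0942] tip-frame units [4.06 0.38 0.09]
wrist green 3793 [0.511  0.168  0.0946] tip-frame units [2.05 0.26 0.16]
wrist yellow 1508 [0.5133 0.1246 0.0943] tip-frame units [0.32 0.19 0.27]
side red 141 [0.5092 0.2765 0.0934] tip-frame units [6.39 0.51 0.01]
side blue 134 [0.5102 0.2233 0.0932] tip-frame units [4.26 0.37 0.11]
side yellow 70 [0.5086 0.1243 0.0927] tip-frame units [ 0.32 -0.    0.22]
[ 0.409  0.891 -1.291  2.388  1.848  1.165 -2.019] 23.35
```

Request:
play_rows:
  plan:
    - [[0, 0, 0.2], [0, 0, 0], 1]
    - [[0, 0, 0.2], [0, 0, 0], 1]
    - [[0, 0, 0.16], [0, 0, 0], 1]
    - [[0, 0, 0], [0, 0, 0], 1]

```text
clock: 23.85
position: [0.5063, 0.1168, 0.0988]
tool_rot: [2.553, 0.07, 1.618]
force: [-0.1, 1.1, 5.9]
grip_width: -0.0001
finger_force: 2.3
```

Request:
play_rows:
  plan:
    - [[0, 0, 0.08], [0, 0, 0], 1]
    - [[0, 0, 0], [0, 0, 0], 1]

```text
clock: 24.1
position: [0.5069, 0.117, 0.098]
tool_rot: [2.552, 0.07, 1.619]
force: [-14.6, -2.9, 26.0]
grip_width: 0.0002
finger_force: 14.9
```

Request:
play_rows:
  plan:
    - [[0, 0, -0.5], [0, 0, 0], 1]
    - [[0, 0, -0.8], [0, 0, 0], 1]
    - [[0.85, 0.06, -0.04], [0, 0, 0], 1]
    - [[0.85, 0.06, -0.04], [0, 0, 0], 1]
    - [[0.85, 0.06, -0.04], [0, 0, 0], 1]
    - [[0.85, 0.06, -0.04], [0, 0, 0], 1]
    - [[0.85, 0.06, -0.04], [0, 0, 0], 1]
    - [[0, 0, 0], [0, 0, 0], 1]

```text
clock: 25.1
position: [0.4872, 0.2255, 0.1251]
tool_rot: [2.554, 0.069, 1.619]
force: [-0.4, -0.7, -0.4]
grip_width: -0.0001
finger_force: 0.0
```

```bash
python3 k.py;  python3 -c "
from h import *
o=bot.observe();print(np.round(o['qpos'],3),o['clock'])"
```

```text
[0.4872 0.2255 0.1251] [2.554 0.069 1.619] tool z [ 0.557 -0.031 -0.83 ]
wrist red 3316 [0.5092 0.2754 0.0941] tip-frame units [2.03 0.2  0.9 ]
wrist blue 1715 [0.5101 0.2291 0.0936] tip-frame units [0.19 0.07 0.99]
wrist green 128 [0.5129 0.1569 0.0957] tip-frame units [-2.7  -0.01  1.08]
side red 136 [0.5099 0.2773 0.0936] tip-frame units [2.11 0.22 0.93]
side blue 89 [0.5073 0.2287 0.0918] tip-frame units [ 0.18 -0.06  0.99]
side yellow 45 [0.503  0.1168 0.0884] tip-frame units [-4.26 -0.63  1.15]
[ 0.147  0.9   -1.306  2.28   1.717  1.28  -2.092] 25.2
```

Request:
play_rows:
  plan:
    - [[0, 0.03, 0.4], [0, 0, 0], 1]
    - [[0, 0, 0.4], [0, 0, 0], 1]
    - [[0, 0, 0.2], [0, 0, 0], 1]
    - [[0, 0, 0.2], [0, 0, 0], 1]
    - [[0, 0, 0.1], [0, 0, 0], 1]
    - [[0, 0, 0], [0, 0, 0], 1]

```text
clock: 25.95
position: [0.5059, 0.223, 0.0988]
tool_rot: [2.553, 0.071, 1.618]
force: [-11.0, -5.7, 15.6]
grip_width: -0.0
finger_force: 9.3
```

Request:
play_rows:
  plan:
    - [[0, 0, -0.5], [0, 0, 0], 1]
    - [[0, 0, -0.8], [0, 0, 0], 1]
    - [[-0.72, -0.04, 0.02], [0, 0, 0], 1]
    - [[-0.72, -0.04, 0.02], [0, 0, 0], 1]
    - [[-0.71, -0.04, 0.02], [0, 0, 0], 1]
    - [[0, 0, 0], [0, 0, 0], 1]

```text
clock: 26.7
position: [0.489, 0.1694, 0.1265]
tool_rot: [2.554, 0.07, 1.617]
force: [0.0, 0.4, -0.0]
grip_width: 0.0002
finger_force: 0.0
```

```bash
python3 k.py
```

```text
[0.489  0.1694 0.1265] [2.554 0.07  1.617] tool z [ 0.557 -0.033 -0.83 ]
wrist red 4268 [0.5093 0.2739 0.0942] tip-frame units [4.22 0.28 0.83]
wrist blue 3350 [0.5101 0.2219 0.0942] tip-frame units [2.14 0.15 0.91]
wrist green 1554 [0.5121 0.173  0.0951] tip-frame units [0.19 0.08 0.99]
wrist yellow 116 [0.515  0.1017 0.0964] tip-frame units [-2.66 -0.01  1.11]
side red 142 [0.5088 0.2768 0.0939] tip-frame units [4.33 0.26 0.82]
side blue 132 [0.5104 0.2241 0.0936] tip-frame units [2.23 0.15 0.94]
side green 20 [0.5104 0.1768 0.0949] tip-frame units [0.34 0.03 0.96]
```

Request:
play_rows:
  plan:
    - [[0.03, 0, 0.4], [0, 0, 0], 1]
    - [[0, 0, 0.4], [0, 0, 0], 1]
    - [[0, 0, 0.2], [0, 0, 0], 1]
    - [[0, 0, 0.2], [0, 0, 0], 1]
    - [[0, 0, 0.12], [0, 0, 0], 1]
    - [[0, 0, 0], [0, 0, 0], 1]

```text
clock: 27.55
position: [0.5069, 0.1706, 0.0991]
tool_rot: [2.554, 0.07, 1.619]
force: [-9.8, 1.7, 11.4]
grip_width: -0.0003
finger_force: 6.8
```

Request:
play_rows:
  plan:
    - [[0, 0, 0.04], [0, 0, 0], 1]
    - [[0, 0, 0], [0, 0, 0], 1]
    - [[0, 0, -0.5], [0, 0, 0], 1]
    - [[0, 0, -1], [0, 0, 0], 1]
    - [[0, 0, -1], [0, 0, 0], 1]
    - [[0, 0, -1], [0, 0, 0], 1]
    - [[0, 0, -1], [0, 0, 0], 1]
    - [[0, 0, 0], [0, 0, 0], 1]
    - [[0, 0, 0], [0, 0, 0], 1]

```text
clock: 28.68
position: [0.4457, 0.1733, 0.1911]
tool_rot: [2.553, 0.071, 1.617]
force: [0.4, -1.0, 0.1]
grip_width: 0.0001
finger_force: 0.0
```

```bash
python3 k.py; python3 - <<'E'
from h import *
f2=grab_frame('side');g=grab_frame('scene')
a=cv2.resize(f2['pixels'][140:350,130:450,::-1],(400,262));c=cv2.resize(g['pixels'][100:320,180:520,::-1],(400,262))
cv2.imwrite('pics/c4.png',np.hstack([a,c]))
E
```

```text
[0.4457 0.1733 0.1911] [2.553 0.071 1.617] tool z [ 0.557 -0.033 -0.83 ]
wrist red 2013 [0.509  0.2748 0.094 ] tip-frame units [4.21 0.27 3.94]
wrist blue 1641 [0.51   0.2213 0.094 ] tip-frame units [2.07 0.13 4.03]
wrist green 1310 [0.511  0.1676 0.0941] tip-frame units [-0.07  0.    4.12]
wrist yellow 36 [0.5037 0.1252 0.0839] tip-frame units [-1.72 -0.59  4.36]
side red 140 [0.5094 0.2768 0.0931] tip-frame units [4.29 0.27 3.98]
side blue 135 [0.5093 0.2235 0.0933] tip-frame units [2.16 0.1  4.04]
side green 69 [0.5081 0.1671 0.0915] tip-frame units [-0.08 -0.15  4.15]
side yellow 117 [0.5098 0.1179 0.0927] tip-frame units [-2.05 -0.22  4.21]
```

View pics/c4.png

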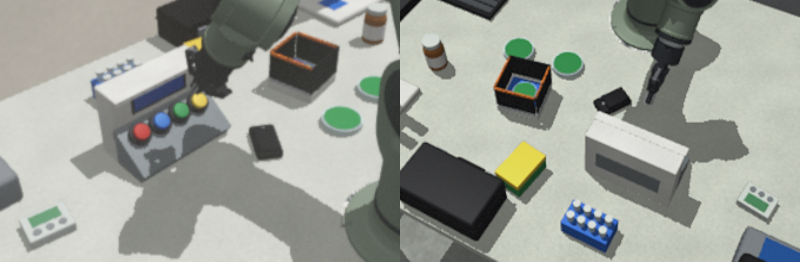

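The panels are up at (305,60) and (523,85), all the keys are released, everything else is in place, and the arm is clear of the console.

```bash
python3 -c "
from h import *
print(bot.job_done())"
```

```text
the job is handed in; nothing more can be done
None
```

The job is handed in: all three panels stand upright, the yellow, blue and green keys were pressed and released in that order, red was not pressed, and nothing else looked moved in the last pictures; the hand-in returned no verdict.

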